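# Set a table easel's leg to its length mark and lock it

## Robot

A 7-joint arm with a two-finger parallel gripper is mounted at the origin on the work surface. World frame = base frame: x ahead of the robot, y to its left, z up, the work surface at z = 0. Lengths are in m, angles in rad, forces in N, time in s.
With the tool pointing down it reaches from about 0.425 to 0.975 m from the base axis. Payload 16.7 kg.
Tool frame: the origin (TCP) lies midway between the tips of the shut fingers; the grasp point (between the pads) lies 19 mm behind it; z points along the fingers, y is the line along which they close (so a half turn about z gives the same grasp; the last joint's range is limited). The gripper opens to 85 mm and grips with 20 to 120 N. Pads are 22 mm wide; open, the fingers measure 114 mm over their backs; the gripper's body (76 mm by 85 mm) begins 54 mm behind the grasp point. The pads swing forward as they close: fully open they stand 13 mm farther back than shut.
Start: joints at [-1.407, 0.426, 0.074, 1.606, -0.034, 1.111, -0.067], TCP at [0.208, 0.642, 0.205] pointing down, gripper open.
Joint ranges: [-2.85, 2.85], [-0.5, 2.14], [-1.23, 1.37], [0.21, 2.46], [-1.02, 4.16], [0.16, 2.05], [-2.73, 2.73]. Speed limits (rad/s): [1.89, 1.89, 2.39, 2.39, 3.01, 3.01, 3.01].

## Interface

Orientations are given as a unit quaternion [x, y, z, w].
In Python, from rig import * gives the robot as it stands.
- The arm moves only by the tool step_arm, never from a script. Its argument "moves" is a list that holds one entry, the list of rows, each a list of 6 numbers: the shift along the tool's x, y, z normalised to -1 to 1, where 1 is 0.1 m, then the turn, a rotation vector about the tool's x, y, z normalised to -1 to 1, where 1 is 360 degrees. In form: [[[dx, dy, dz, ax, ay, az], ...]]. A call has 1 to 5 rows; each row shifts and turns the commanded pose from where the row before left it, along the tool's axes as they then stand; what a row does not reach is not made up. A row lasts 1/10 s, in which the tool goes at most 50 mm and 8.59 degrees, less where a joint would pass 70% of its speed; a pose out of reach is approached as far as the arm can. A call with a number of a shift or a turn outside -1 to 1 is refused whole. A call with a gripper value outside its range is refused whole. "claw" is the closure, from 0 (fully open) to 1 (shut), set as the call begins (left out, the last holds). The fingers move at their own pace and stop on an object; "force" is the grip in N (left out, the last holds). Time passes only in rows, so rows that do not move let the fingers close. It gives the time, the measured TCP pose, the force, the opening and the grip force at its end, in the units of the state.
- observe(): the state, without advancing time (a new reading comes with each control period).
- grab_frame(name): name is "side" or "top"; returns a dict with "image" (420x560x3 uint8, blue, green, red), "z_map" (420x560 float32, m along the optical axis (not along the pixel's ray), 0 where there is no reading), "fov_y" (degrees; the focal length in pixels is half the picture's height over the tangent of half this angle, whatever the lens; pixels are square), "cx", "cy" (the principal point, pixels), "distortion" ([k1, k2, p1, p2, k3] as OpenCV has them; the pictures are not rectified), "R" (3x3) and "t" (3): a world point X has camera coordinates R X + t. Camera axes: x right, y down, z forward; pixel columns grow to the right and rows downward; lengths in m; the calibration is good to about 2 mm. A picture is of the moment at which its call begins.
- sign_off(): hands the job in; it is judged then, once.
Trained networks look in a picture, given as the dict that the camera call returned (one of the last four; its "shot" number tells which), for a name from the list of things; names that differ only in an ending like _2 or _b are one class to them, and where a whole thing is asked for, a point or a joint stands for the part that bears it (a point fixed in the world has none). Each returns a list of dicts, best first, with "score" (0 to 1); they miss things now and then, are a little off and sometimes report something else, mostly with a low value. They report only what shows in the picture. A call takes as long as a camera call.
- regions_of(picture, query): "mask" (420x560 bool, what is visible of it) and "at" ([column, row] in pixels, amid what is visible of it).
- pinpoint(picture, query): "at" ([column, row] in pixels: a listed point, or the origin of a listed thing).
The state is a dict: "time": time; "joint_positions": joint angles; "joint_velocities": joint speeds; "joint_torque": joint torques, N m; "eef_pos": TCP position; "ee_rot": TCP orientation; "force": force on the tool from outside, world axes, zero at the start; "ft_torque": the same for the moment, N m; "opening": finger opening in m; "gripper_force": force on a finger pad.
Only numpy, scipy, OpenCV 4.12 (cv2) and the standard library are available. Lean on these libraries where they do the work, as an engineer would, in place of code of your own. Each camera call takes 0.05 s, during which the arm holds its last target. There are 200 camera calls.

## Task

The table easel lies on its back on the bench. Take hold of the leg's steel crossbar and pull the leg out towards you, against its light spring, until its blue pointer lines up with the black line on the yellow clip; then, keeping the leg at that mark, slide your grip along the crossbar so that it pushes the red cam lever fully closed, in line with the leg. Finish while still holding the crossbar with the leg at the mark; do not let go, do not shift the yellow clip, and leave the tin, the dish and the wooden board where they are.

Things in the scene. Friction and masses are not known exactly. Their poses are not given: they have to be found in the camera images.
- easel: The easel lying flat, fixed to the bench: a beech A-frame 22 mm high with an aluminium channel along its middle that carries the leg; highest parts (clip, pointer) 63 mm. Origin on the bench under the channel's mouth, the end nearest the robot. Its x axis runs along the channel away from the robot, y to the left, z up. The leg comes out along -x.
- leg (a joint): How far the leg is pulled out of the channel, in m: 0 fully in (the start), 0.12 fully out. A spring pulls it back in with 4 to 5 N; friction is slight. It slides along the easel's x only and cannot turn or lift. The leg is a steel bar 16 mm square.
- crossbar (a point): Slippery steel bar (friction 0.25), 14 mm square, fixed across the leg's free end along the easel's y. Origin on its axis at the leg's centreline, 48 mm above the bench, 100 mm plus leg in front of the easel's origin; axes as the easel's. Reaches from y = -20 to +138 mm, then a 17 mm wide cap. Free space around and below it. Fingers straddling it in x hold the leg and can slide along it.
- grip_end (a point): Point on the crossbar's axis, 114 mm to the +y side of the leg's centreline, outside the open lever: a free place to take the bar from above, fingers closing along the easel's x.
- lever (a joint): Angle of the red cam lever: 0 closed (end stop), up to 0.8 rad open towards +y; starts at 0.45 to 0.65. A straight bar 12 mm wide, 60 to 74 mm above the bench, passing 5 mm over the crossbar. Turns on a vertical pin 70 mm behind the crossbar (crossbar x = +70, y = 0), 115 mm long from the pin. Stays where left; 2 N at the crossbar moves it. Fingers on its +y side push it shut.
- lever_tip (a point): Middle of the free end of the red lever, 67 mm above the bench.
- pointer (a point): Tip of the blue pointer needle (4 mm wide), fixed to the leg 210 mm behind the crossbar, over the white scale strip on the channel's right (-y) side. Moves with the leg.
- mark (a point): The length mark: the black line on top of the yellow clip (20 mm wide) on the white scale strip, at the clip's edge that faces the pointer. Axes as the easel's. The leg is at the mark when the pointer and this point have the same x in the easel's axes. The clip stays put unless pushed with more than 8 N.
- clip (a joint): Value of leg (m) at which the pointer stands at the mark. Starts between 0.045 and 0.095.
- tin: Bystander: closed steel tin, 80 mm across, 88 mm high; origin at the centre of its underside.
- dish: Bystander: small black dish with brass tips, 90 mm across, 30 mm high; origin at the centre of its underside.
- board: Bystander: beech serving board 170 x 200 x 18 mm with a 45 mm wide handle reaching to 163 mm from the middle; origin at the centre of its underside.

How it is judged:
By the outcome, as a careful person would: the job done as asked, in the order asked, and still so for the second after the job is handed in, while the arm keeps its last pose, push and grip.
It also fails if it takes over 42 s, if anything falls off the work surface, if the arm or the gripper's body presses on something with over 40 N, if the wrist force passes 120 N, or if a joint passes its speed limit or range.

## Working session

There is one attempt and no reset: what is moved stays moved. The work goes in short steps, Python scripts to look and compute and a tool call to move; the robot and the scene stay as the last step left them, time stands still between calls to the robot, and variables do not carry over. Pictures are saved under pics/ and viewed, at most 10 in all, crops included, and the job is handed in when it is done.

Besides the shell and the picture viewer there is one more tool, called as name(argument=value, ...), one argument or row to a line, values as JSON. step_arm: Moves the arm, as the interface text tells. Its arguments: {"type":"object","properties":{"moves":{"type":"array","items":{"type":"array","items":{"type":"array","items":{"type":"number","minimum":-1,"maximum":1}}}},"claw":{"type":"number"},"force":{"type":"number"}},"required":["moves"]}

```bash
ls; mkdir -p pics; cat > h.py <<'E'
from rig import *
import numpy as np, cv2
from scipy.spatial.transform import Rotation as Ro
def K(f):
    h=f["image"].shape[0]; fl=h/2/np.tan(np.radians(f["fov_y"])/2)
    return np.array([[fl,0,f["cx"]],[0,fl,f["cy"]],[0,0,1.]])
def ray(f,uv):
    p=cv2.undistortPoints(np.array([[uv]],float),K(f),np.array(f["distortion"],float))[0,0]
    R=np.array(f["R"]);t=np.array(f["t"])
    return -R.T@t, R.T@np.array([p[0],p[1],1.])
def atz(f,uv,z):
    o,d=ray(f,uv); return o+d*(z-o[2])/d[2]
def proj(f,X):
    R=np.array(f["R"]);t=np.array(f["t"])
    return cv2.projectPoints(np.array(X,float).reshape(-1,3),cv2.Rodrigues(R)[0],t,K(f),np.array(f["distortion"],float))[0].reshape(-1,2)
E
python3 - <<'E'
from h import *
Z=dict(easel=0,crossbar=.048,grip_end=.048,lever_tip=.067,pointer=.063,mark=.063,tin=0,dish=0,board=0)
np.set_printoptions(precision=4,suppress=True)
ims=[]
for n in("top","side"):
    f=grab_frame(n); ims.append(f["image"]); 
    for q,z in Z.items():
        for r in pinpoint(f,q)[:2]:
            print(n,q,round(r["score"],2),np.round(r["at"],1),atz(f,r["at"],z))
    cv2.imwrite(f"pics/{n}0.png",f["image"])
s=observe();print(s)
E
```

```text
pics
top easel 0.45 [154.5 232.1] [0.4792 0.4032 0.    ]
top crossbar 0.8 [286.7 206.8] [ 0.5562 -0.0044  0.048 ]
top grip_end 0.73 [244.2 208.6] [0.5497 0.1219 0.048 ]
top grip_end 0.65 [155.3 234.2] [0.471  0.3847 0.048 ]
top lever_tip 0.66 [268.5 214.8] [0.5302 0.0485 0.067 ]
top pointer 0.78 [279.8 133. ] [0.7755 0.0182 0.063 ]
top mark 0.36 [288.4 160.4] [ 0.6928 -0.0082  0.063 ]
top tin 0.65 [157.6 236.1] [0.467  0.3932 0.    ]
top dish 0.66 [397.1 288.9] [ 0.3161 -0.3384  0.    ]
top dish 0.63 [155.9 235.6] [0.4685 0.3985 0.    ]
top board 0.74 [422.  186.3] [ 0.6283 -0.419   0.    ]
side easel 0.65 [315.3 221.4] [0.6558 0.025  0.    ]
side crossbar 0.79 [287.6 224.5] [ 0.563  -0.0028  0.048 ]
side grip_end 0.86 [264.3 197. ] [0.5417 0.1149 0.048 ]
side lever_tip 0.61 [263.4 212.6] [0.5136 0.0404 0.067 ]
side pointer 0.72 [358.8 194.6] [0.7773 0.0217 0.063 ]
side mark 0.6 [335.1 210.7] [ 0.6901 -0.0124  0.063 ]
side tin 0.95 [212.5 150.8] [0.4744 0.4313 0.    ]
side dish 0.9 [232.9 386.7] [ 0.3209 -0.3309  0.    ]
side board 0.71 [390.  375.2] [ 0.6199 -0.4192  0.    ]
{'time': 1.0, 'joint_positions': array([-1.4065,  0.4261,  0.0739,  1.606 , -0.0341,  1.1108, -0.0671]), 'joint_velocities': array([-0.0003, -0.0009, -0.0012, -0.0004,  0.0017,  0.0006,  0.0012]), 'joint_torque': array([  0.    , -94.96  ,   3.7571, -46.3879,   0.019 ,   0.0026,
        -0.    ]), 'eef_pos': array([0.2083, 0.642 , 0.2046]), 'ee_rot': array([ 0.1563,  0.9877, -0.    , -0.    ]), 'force': array([0.091 , 0.1469, 0.144 ]), 'ft_torque': array([ 0.004 , -0.0308, -0.024 ]), 'gripper_force': 0.0, 'opening': 0.08521690322552083}
```

```bash
python3 - <<'E'
import cv2,numpy as np
a=cv2.imread("pics/top0.png")[100:310,130:450]; 
cv2.imwrite("pics/topc.png",cv2.resize(a,None,fx=2.5,fy=2.5,interpolation=cv2.INTER_CUBIC)[:600,:800])
b=cv2.imread("pics/side0.png")[140:300,200:440]
cv2.imwrite("pics/sidec.png",cv2.resize(b,None,fx=3.3,fy=3.3,interpolation=cv2.INTER_CUBIC)[:600,:800])
E
```

```text
(no output)
```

View pics/topc.png

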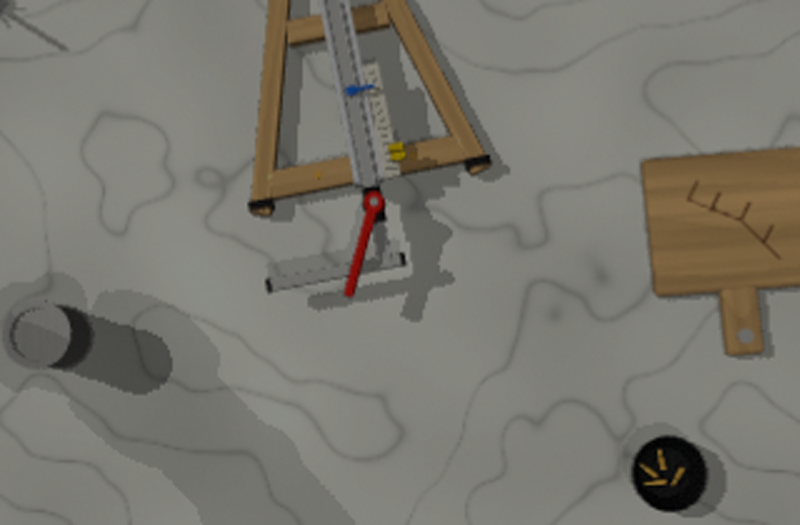

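View pics/sidec.png

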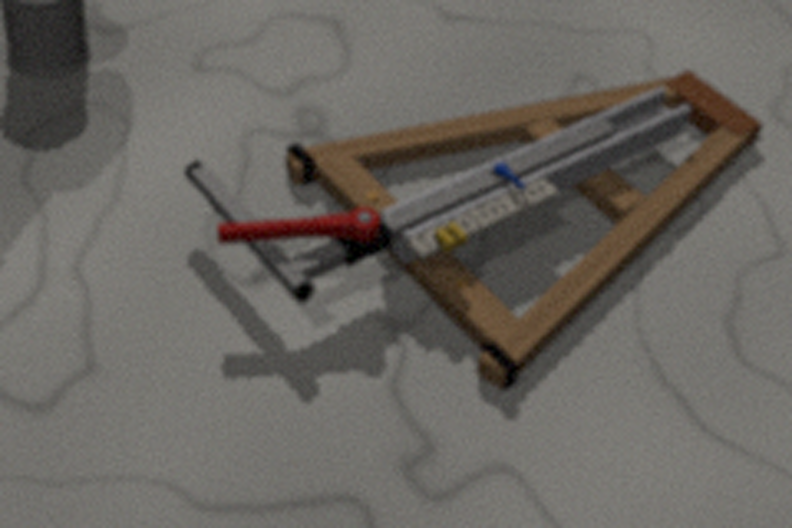

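The top view shows the crossbar running from about (237,214) to (291,204) in full-frame pixels. The lever is open, with its tip at (269,217). The blue pointer is at about (277,136), and the yellow clip is at (288,160) with its pointer-facing edge upwards. The side view agrees. Next I'll fit the easel pose.

```bash
cat >> h.py <<'E'
from scipy.optimize import least_squares
def hsvmask(f,c,box):
    h=cv2.cvtColor(f["image"],cv2.COLOR_BGR2HSV).astype(int); H,S,V=h[...,0],h[...,1],h[...,2]
    m={"red":((H<8)|(H>172))&(S>150)&(V>50),"blue":(H>100)&(H<125)&(S>120)&(V>50),"yellow":(H>22)&(H<34)&(S>150)&(V>80)}[c]
    b=np.zeros_like(m); x0,y0,x1,y1=box; b[y0:y1,x0:x1]=1
    return m&b
def cloud(f,mask):
    v,u=np.nonzero(mask&(f["z_map"]>0)); p=cv2.undistortPoints(np.stack([u,v],1).astype(float)[:,None],K(f),np.array(f["distortion"],float))[:,0]
    z=f["z_map"][v,u][:,None]; return (np.c_[p,np.ones(len(p))]*z-np.array(f["t"]))@np.array(f["R"])
E
python3 - <<'E'
from h import *
np.set_printoptions(precision=4,suppress=True)
box={"top":(130,80,450,310),"side":(200,140,440,300)}
obs=[]
for n in("top","side"):
    for k in range(2):
        f=grab_frame(n)
        for q in("crossbar","grip_end","pointer","mark","lever_tip"):
            r=pinpoint(f,q)
            if r: obs.append((f,q,r[0]["at"],r[0]["score"]))
    # depth line of crossbar
    C=cloud(f,np.ones((420,560),bool))
    s=(C[:,2]>.035)&(C[:,2]<.059)&(C[:,0]>.49)&(C[:,0]<.585)&(C[:,1]>-.05)&(C[:,1]<.18)
    P=C[s]; 
    if len(P)>20:
        l=cv2.fitLine(P[:,:2].astype(np.float32),cv2.DIST_HUBER,0,.01,.01).ravel(); print(n,"bar",len(P),l, "yaw",np.degrees(np.arctan(-l[0]/l[1])),P[:,1].min(),P[:,1].max(),P[:,2].mean())
    for c in("red","blue","yellow"):
        m=hsvmask(f,c,box[n]); Q=cloud(f,m); v,u=np.nonzero(m)
        print(n,c,len(Q),np.median(Q,0),Q.min(0),Q.max(0),u.min(),u.max(),v.min(),v.max())
def pts(p):
    x,y,yaw,lev,clip=p[:5]; e=lambda a,b,z:[x+a*np.cos(yaw)-b*np.sin(yaw),y+a*np.sin(yaw)+b*np.cos(yaw),z]
    return dict(crossbar=e(0,0,.048),grip_end=e(0,.114,.048),pointer=e(.21,p[5],.063),mark=e(.21-clip,p[6],.063),lever_tip=e(.07-.115*np.cos(lev),.115*np.sin(lev),.067))
def res(p):
    d=pts(p); return np.concatenate([proj(f,d[q])[0]-at for f,q,at,s in obs])
r=least_squares(res,[.556,0,.19,.5,.08,-.02,-.03],loss="soft_l1"); print(r.x,np.degrees(r.x[2])); 
for (f,q,at,s),e in zip(obs,r.fun.reshape(-1,2)): print(q,round(s,2),e)
print(pts(r.x))
E
```

```text
top bar 286 [ 0.2286 -0.9735  0.5495  0.0699] yaw 13.214282 -0.020133141889592587 0.1453985696024664 0.0531726124279013
top red 181 [0.59   0.0298 0.073 ] [0.5202 0.0071 0.0551] [0.6472 0.0497 0.0785] 268 283 176 218
top blue 22 [0.7697 0.0443 0.061 ] [0.7633 0.0235 0.0505] [0.7761 0.0533 0.0654] 268 278 134 137
top yellow 40 [ 0.6943 -0.0085  0.0595] [ 0.3396 -0.3289  0.0023] [ 0.7061 -0.001   0.064 ] 286 394 157 281
side bar 340 [ 0.2322 -0.9727  0.5521  0.0561] yaw 13.427337 -0.022995267621689016 0.14405614633216446 0.05159682308664712
side red 229 [0.5908 0.0272 0.0711] [0.5235 0.007  0.0072] [1.0039 0.0981 0.076 ] 267 411 173 212
side blue 17 [0.7699 0.0426 0.0591] [0.7639 0.0263 0.0527] [0.7746 0.0474 0.0611] 350 356 190 195
side yellow 12 [ 0.6919 -0.0106  0.06  ] [ 0.6863 -0.0189  0.058 ] [ 0.6968 -0.0063  0.0625] 333 337 210 213
[ 0.5629  0.002   0.2215  0.5318  0.0826 -0.0262 -0.0378] 12.692811325845382
crossbar 0.87 [-2.9282 -3.0591]
grip_end 0.77 [0.3604 0.3959]
pointer 0.61 [0.4417 1.1463]
mark 0.57 [0.371  0.2799]
lever_tip 0.52 [ 0.389  -0.3101]
crossbar 0.7 [-0.3282 -
[... 162 characters left out ...]
nd 0.93 [ 1.9689 -0.2834]
pointer 0.86 [-0.4702 -2.4777]
mark 0.6 [-0.1194 -0.401 ]
lever_tip 0.81 [-1.5474 -1.4643]
crossbar 0.65 [-0.5102  2.3297]
grip_end 0.83 [1.7689 0.0166]
pointer 0.85 [ 0.9298 -0.2777]
mark 0.61 [1.9806 0.299 ]
lever_tip 0.72 [-3.2474 -1.2643]
{'crossbar': [np.float64(0.5629214987953128), np.float64(0.0019858096840379546), 0.048], 'grip_end': [np.float64(0.5378729848915177), np.float64(0.11319989130687645), 0.048], 'pointer': [np.float64(0.7735565621080668), np.float64(0.02252255202649252), 0.063], 'mark': [np.float64(0.6955572793413565), np.float64(-0.006871321464471364), 0.063], 'lever_tip': [np.float64(0.5217007528047487), np.float64(0.052474014256272655), 0.067]}
```

step_arm(
  moves=[
    [[0, 0, 0, 0, 0, 0.0233], [0, 0, 0, 0, 0, 0.0233], [0, 0, 0, 0, 0, 0.0233], [0, 0, 0, 0, 0, 0.0233], [0, 0, 0, 0, 0, 0.0233]],
  ],
  claw=0,
)

```text
time: 2.7
eef_pos: [0.2083, 0.642, 0.2046]
ee_rot: [0.502, 0.865, -0.0, -0.0]
force: [-0.9, 0.2, -0.3]
opening: 0.0857
gripper_force: 0.0
```

step_arm(
  moves=[
    [[0, 0, 0, 0, 0, 0.0233], [0, 0, 0, 0, 0, 0.0233], [-0.4, 0.14, 0, 0, 0, 0], [-0.4, 0.14, 0, 0, 0, 0], [-0.4, 0.14, 0, 0, 0, 0]],
  ],
)

```text
time: 3.2
eef_pos: [0.2773, 0.5336, 0.2045]
ee_rot: [0.62, 0.784, -0.0, 0.0]
force: [1.1, -0.2, 0.0]
opening: 0.0855
gripper_force: 0.0
```

step_arm(
  moves=[
    [[-0.4, 0.14, 0, 0, 0, 0], [-0.4, 0.14, 0, 0, 0, 0], [-0.4, 0.14, 0, 0, 0, 0], [-0.4, 0.14, 0, 0, 0, 0], [-0.4, 0.14, 0, 0, 0, 0]],
  ],
)

```text
time: 3.7
eef_pos: [0.3917, 0.3549, 0.2049]
ee_rot: [0.62, 0.784, 0.0, -0.0]
force: [1.0, -0.3, 0.0]
opening: 0.0852
gripper_force: 0.0
```

step_arm(
  moves=[
    [[-0.4, 0.14, 0, 0, 0, 0], [-0.4, 0.14, 0, 0, 0, 0], [-0.4, 0.14, 0, 0, 0, 0], [-0.4, 0.14, 0, 0, 0, 0], [0, 0, 0, 0, 0, 0]],
  ],
)

```text
time: 4.2
eef_pos: [0.485, 0.2083, 0.2051]
ee_rot: [0.623, 0.782, 0.0, 0.001]
force: [-0.1, 1.2, 0.8]
opening: 0.0853
gripper_force: 0.0
```

step_arm(
  moves=[
    [[-0.35, 0.1, 0, 0, 0, 0], [-0.35, 0.1, 0, 0, 0, 0], [-0.35, 0.11, 0, 0, 0, 0], [0, 0, 0.4, 0, 0, 0], [0, 0, 0.4, 0, 0, 0]],
  ],
)

```text
time: 4.7
eef_pos: [0.5379, 0.1179, 0.1245]
ee_rot: [0.621, 0.784, 0.001, 0.001]
force: [0.7, 2.3, -0.7]
opening: 0.0854
gripper_force: 0.0
```

```bash
python3 - <<'E'
from h import *
np.set_printoptions(precision=4,suppress=True)
s=observe();print(s["eef_pos"],s["ee_rot"],s["joint_positions"])
f=grab_frame("side"); g=grab_frame("top")
for F in(f,g):
    for q in("grip_end","crossbar"):
        for r in pinpoint(F,q)[:1]: print(q,r["score"],atz(F,r["at"],.048))
a=f["image"][140:300,200:440];cv2.imwrite("pics/s2.png",cv2.resize(a,None,fx=3.3,fy=3.3)[:600,:800])
E
```

```text
[0.5379 0.1179 0.1245] [0.6212 0.7837 0.0013 0.0007] [-0.7787  0.3489  0.5475  1.9908 -0.2375  0.8607  0.1279]
grip_end 0.95 [0.5299 0.1111 0.048 ]
crossbar 0.67 [0.5637 0.0151 0.048 ]
grip_end 0.62 [0.5491 0.1243 0.048 ]
crossbar 0.84 [ 0.5589 -0.0062  0.048 ]
```

View pics/s2.png

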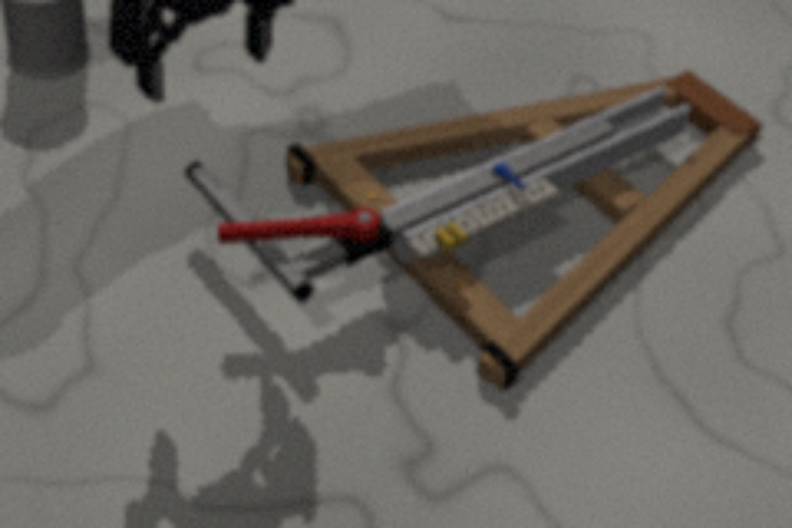

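The side view shows both fingertips above and on either side of the far end of the bar, at crop (150,95) and (258,55). Nothing has been touched. I'll descend and close.

step_arm(
  moves=[
    [[-0.04, 0.01, 0.35, 0, 0, 0], [0, 0, 0.35, 0, 0, 0], [0, 0, 0.22, 0, 0, 0], [0, 0, 0.04, 0, 0, 0], [0, 0, 0, 0, 0, 0]],
  ],
)

```text
time: 5.5
eef_pos: [0.5392, 0.1151, 0.0298]
ee_rot: [0.62, 0.784, 0.0, 0.0]
force: [1.2, 0.5, -0.1]
opening: 0.0854
gripper_force: 0.0
```

step_arm(
  moves=[
    [[0, 0, 0, 0, 0, 0], [0, 0, 0, 0, 0, 0], [0, 0, 0, 0, 0, 0], [0, 0, 0, 0, 0, 0], [0, 0, 0, 0, 0, 0]],
  ],
  claw=1,
  force=25,
)

```text
time: 6.0
eef_pos: [0.5386, 0.1149, 0.0289]
ee_rot: [0.62, 0.784, 0.0, 0.0]
force: [0.0, 0.2, 0.3]
opening: 0.0121
gripper_force: 0.0
```

step_arm(
  moves=[
    [[0, 0, 0, 0, 0, 0], [0, 0, 0, 0, 0, 0], [0, 0, 0, 0, 0, 0]],
  ],
)

```text
time: 6.3
eef_pos: [0.5385, 0.1148, 0.0285]
ee_rot: [0.62, 0.784, -0.0, -0.0]
force: [-1.0, -0.2, -1.2]
opening: 0.0003
gripper_force: 0.0
```

```bash
python3 - <<'E'
from h import *
np.set_printoptions(precision=4,suppress=True)
f=grab_frame("side"); g=grab_frame("top")
for F in (f,g): print(proj(F,observe()["eef_pos"]))
a=cv2.resize(f["image"][150:260,210:310],None,fx=4,fy=4); b=cv2.resize(g["image"][150:260,210:310],None,fx=4,fy=4)
cv2.imwrite("pics/m3.png",np.hstack([a,b])[:600,:800])
E
```

```text
[[263.3072 202.5709]]
[[247.1914 213.    ]]
```

View pics/m3.png

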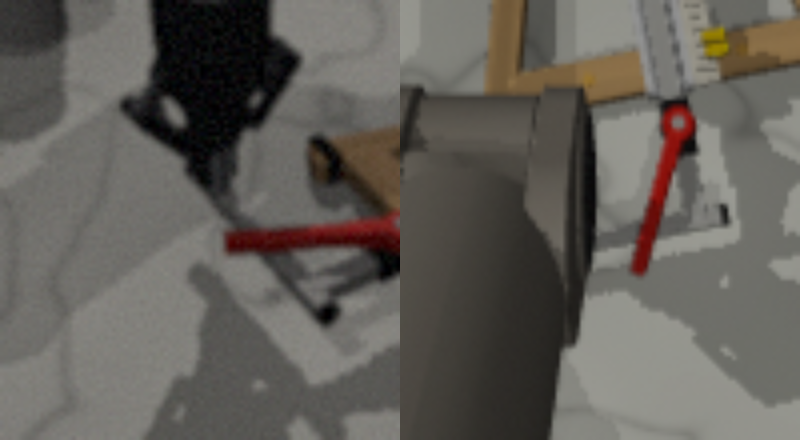

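```bash
python3 - <<'E'
from h import *
np.set_printoptions(precision=3,suppress=True,linewidth=180)
print({k:v for k,v in observe().items() if k in("eef_pos","opening","gripper_force","force")})
f=grab_frame("side")
m=np.zeros((420,560),bool); m[150:232,230:300]=1
C=cloud(f,m); v,u=np.nonzero(m&(f["z_map"]>0)); 
D=np.full((420,560,3),np.nan);D[v,u]=C
for r in range(184,226,2): print(r,[(c,tuple((D[r,c]*1000).round().astype(int)) if np.isfinite(D[r,c,0]) else None) for c in range(254,276,2) if np.isfinite(D[r,c,0]) and D[r,c,2]>.012])
a=f["image"][170:235,235:305]
cv2.imwrite("pics/m4.png",cv2.convertScaleAbs(cv2.resize(a,None,fx=9,fy=9,interpolation=cv2.INTER_CUBIC),alpha=2.2))
E
```

```text
{'eef_pos': array([0.538, 0.115, 0.029]), 'force': array([ 0.796, -0.694,  0.012]), 'gripper_force': 0.0, 'opening': 0.0001637162700463606}
184 [(254, (np.int64(509), np.int64(96), np.int64(119))), (256, (np.int64(514), np.int64(96), np.int64(118))), (258, (np.int64(522), np.int64(104), np.int64(109))), (260, (np.int64(527), np.int64(102), np.int64(109))), (262, (np.int64(531), np.int64(100), np.int64(109))), (264, (np.int64(538), np.int64(104), np.int64(104))), (266, (np.int64(544), np.int64(104), np.int64(102))), (268, (np.int64(550), np.int64(106), np.int64(99))), (270, (np.int64(554), np.int64(103), np.int64(100)))]
186 [(254, (np.int64(508), np.int64(93), np.int64(115))), (256, (np.int64(513), np.int64(94), np.int64(112))), (258, (np.int64(520), np.int64(100), np.int64(106))), (260, (np.int64(528), np.int64(106), np.int64(98))), (262, (np.int64(531), np.int64(100), np.int64(102))), (264, (np.int64(537), np.int64(103), np.int64(98))), (266, (np.int64(545), np.int64(108), np.int64(92))), (268, (np.int64(549), np.int64(104), np.int64(94)))]
188 [(256, (np.int64(513), np.int64(95), 
[... 2674 characters left out ...]
t64(47), np.int64(70))), (272, (np.int64(537), np.int64(42), np.int64(74))), (274, (np.int64(542), np.int64(41), np.int64(73)))]
210 [(266, (np.int64(522), np.int64(45), np.int64(69))), (268, (np.int64(526), np.int64(40), np.int64(72))), (270, (np.int64(532), np.int64(41), np.int64(69))), (272, (np.int64(536), np.int64(39), np.int64(70))), (274, (np.int64(541), np.int64(37), np.int64(70)))]
212 [(266, (np.int64(522), np.int64(44), np.int64(63))), (268, (np.int64(527), np.int64(43), np.int64(62))), (270, (np.int64(531), np.int64(39), np.int64(65))), (272, (np.int64(537), np.int64(40), np.int64(61))), (274, (np.int64(541), np.int64(37), np.int64(63)))]
214 []
216 []
218 []
220 []
222 []
224 []
```

View pics/m4.png

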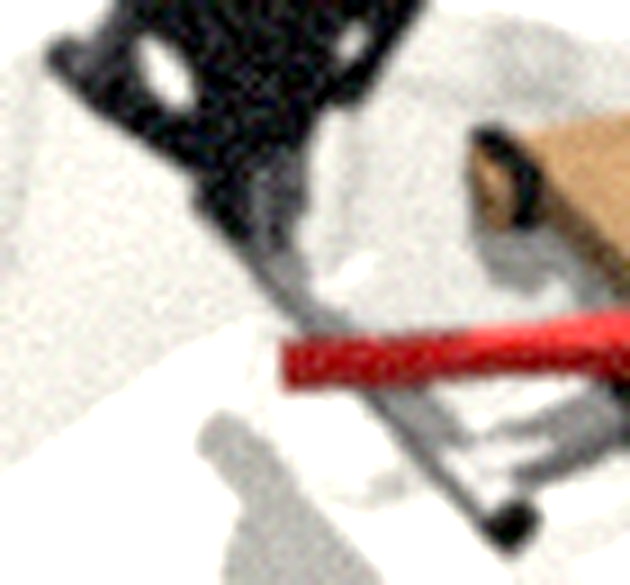

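The enhanced view shows shut fingers ending at the bar at about crop (270,250). Nothing of them shows below it, so they seem to have closed over or beside the bar. I'll raise them shut and check where the tips really are against the reported TCP.

step_arm(
  moves=[
    [[0, 0, -0.1, 0, 0, 0], [0, 0, -0.3, 0, 0, 0], [0, 0, -0.4, 0, 0, 0], [0, 0, -0.2, 0, 0, 0], [0, 0, 0, 0, 0, 0]],
  ],
)

```text
time: 6.95
eef_pos: [0.5402, 0.1152, 0.1321]
ee_rot: [0.621, 0.784, 0.002, 0.001]
force: [0.7, -0.1, -0.3]
opening: 0.0001
gripper_force: 0.0
```

```bash
python3 - <<'E'
from h import *
np.set_printoptions(precision=3,suppress=True,linewidth=180)
s=observe();print(s["eef_pos"],s["opening"],s["force"])
f=grab_frame("side");print(proj(f,s["eef_pos"]))
m=np.zeros((420,560),bool); m[120:215,220:310]=1
C=cloud(f,m)
print("floor",np.median(C[abs(C[:,2])<.01][:,2]))
c=C[(abs(C[:,0]-s["eef_pos"][0])<.08)&(C[:,1]>.07)&(C[:,1]<.2)&(C[:,2]>.058)]
for z in np.arange(.06,.24,.008):
    q=c[(c[:,2]>=z)&(c[:,2]<z+.008)]
    if len(q): print(round(z,3),len(q),q.min(0),q.max(0))
E
```

```text
[0.54  0.115 0.132] 0.0001290418893754171 [ 0.719 -0.098 -0.331]
[[263.244 172.759]]
floor -0.0011101382340795206
0.156 6 [0.536 0.103 0.158] [0.547 0.111 0.163]
0.164 28 [0.528 0.102 0.164] [0.555 0.118 0.172]
0.172 29 [0.526 0.103 0.172] [0.556 0.117 0.18 ]
0.18 31 [0.527 0.101 0.18 ] [0.555 0.114 0.188]
0.188 29 [0.527 0.101 0.188] [0.556 0.114 0.196]
0.196 29 [0.517 0.099 0.197] [0.573 0.113 0.204]
0.204 72 [0.512 0.096 0.204] [0.576 0.129 0.212]
0.212 82 [0.504 0.094 0.212] [0.583 0.132 0.22 ]
0.22 82 [0.496 0.092 0.22 ] [0.591 0.13  0.228]
0.228 92 [0.491 0.09  0.228] [0.595 0.127 0.236]
0.236 107 [0.48  0.089 0.236] [0.601 0.126 0.244]
```

The shut fingertips actually sit about 28 mm above the reported TCP: 0.160 seen against 0.132 reported, with horizontal agreement. They therefore closed above the bar. I'll reopen and go 28 mm lower.

step_arm(
  moves=[
    [[0, 0, 0, 0, 0, 0], [0, 0, 0, 0, 0, 0], [0, 0, 0, 0, 0, 0], [0, 0, 0, 0, 0, 0], [0, 0, 0, 0, 0, 0]],
  ],
  claw=0,
)

```text
time: 7.5
eef_pos: [0.5384, 0.1146, 0.1283]
ee_rot: [0.621, 0.784, -0.0, -0.0]
force: [0.1, -0.3, -0.9]
opening: 0.0723
gripper_force: 0.0
```

step_arm(
  moves=[
    [[0, 0, 0, 0, 0, 0], [0, 0, 0.3, 0, 0, 0], [0, 0, 0.4, 0, 0, 0], [0, 0, 0.3, 0, 0, 0], [0, 0, 0, 0, 0, 0]],
  ],
)

```text
time: 8.0
eef_pos: [0.5362, 0.1141, 0.0255]
ee_rot: [0.62, 0.784, -0.003, -0.001]
force: [0.1, -0.5, 0.2]
opening: 0.0854
gripper_force: 0.0
```

step_arm(
  moves=[
    [[0, 0, 0.1, 0, 0, 0], [0, 0, 0.1, 0, 0, 0], [0, 0, 0.1, 0, 0, 0], [0, 0, 0, 0, 0, 0]],
  ],
)

```text
time: 8.4
eef_pos: [0.5381, 0.1148, -0.002]
ee_rot: [0.62, 0.784, -0.0, -0.0]
force: [0.9, 0.6, -0.3]
opening: 0.0854
gripper_force: 0.0
```

step_arm(
  moves=[
    [[0, 0, 0, 0, 0, 0], [0, 0, 0, 0, 0, 0], [0, 0, 0, 0, 0, 0], [0, 0, 0, 0, 0, 0], [0, 0, 0, 0, 0, 0]],
  ],
  claw=1,
  force=25,
)

```text
time: 8.9
eef_pos: [0.5391, 0.115, -0.001]
ee_rot: [0.62, 0.784, 0.0, 0.0]
force: [1.8, 0.3, 4.5]
opening: 0.014
gripper_force: 25.5
```

step_arm(
  moves=[
    [[0, 0, 0, 0, 0, 0], [0, 0, 0, 0, 0, 0], [0, 0, 0, 0, 0, 0]],
  ],
)

```text
time: 9.2
eef_pos: [0.5392, 0.1151, -0.001]
ee_rot: [0.621, 0.784, 0.001, 0.0]
force: [4.9, 2.1, 5.3]
opening: 0.0139
gripper_force: 25.3
```

step_arm(
  moves=[
    [[0, -0.05, 0, 0, 0, 0], [0, -0.1, 0, 0, 0, 0], [0, -0.15, 0, 0, 0, 0], [0, -0.15, 0, 0, 0, 0], [0, -0.1, 0, 0, 0, 0]],
  ],
)

```text
time: 9.7
eef_pos: [0.4847, 0.1037, -0.001]
ee_rot: [0.62, 0.785, 0.001, -0.0]
force: [4.3, 12.2, 1.3]
opening: 0.0139
gripper_force: 25.6
```

step_arm(
  moves=[
    [[0, -0.05, 0, 0, 0, 0], [0, -0.05, 0, 0, 0, 0], [0, 0, 0, 0, 0, 0], [0, 0, 0, 0, 0, 0]],
  ],
)

```text
time: 10.1
eef_pos: [0.4754, 0.1017, -0.0011]
ee_rot: [0.62, 0.785, 0.001, -0.0]
force: [1.6, 12.7, 4.8]
opening: 0.0138
gripper_force: 26.1
```

```bash
cat > m.py <<'E'
from h import *
import sys
np.set_printoptions(precision=4,suppress=True,linewidth=160)
Y=np.radians(13.25); ex=np.array([np.cos(Y),np.sin(Y),0]); ey=np.array([-np.sin(Y),np.cos(Y),0])
s=observe();print(s["time"],s["eef_pos"],s["ee_rot"],s["force"],s["opening"],"leg~",(np.array([.5390,.1150,0])-s["eef_pos"])@ex)
for n in sys.argv[2:]:
    for k in range(2):
        f=grab_frame(n); o={}
        for q,z in (("pointer",.063),("mark",.063),("lever_tip",.067)):
            r=pinpoint(f,q)
            if r: w=atz(f,r[0]["at"],z); o[q]=w; print(n,q,round(r[0]["score"],2),np.round(r[0]["at"],1),w@ex,w@ey)
        if "mark" in o and "pointer" in o: print("  gap pointer-mark mm",1e3*(o["pointer"]-o["mark"])@ex)
    c={"top":(265,115,65,60),"side":(300,165,90,70)}[n]
    x,y,w,h=c; im=cv2.resize(f["image"][y:y+h,x:x+w],None,fx=8.5,fy=8.5,interpolation=cv2.INTER_CUBIC)
    cv2.imwrite(f"pics/{sys.argv[1]}_{n}.png",cv2.convertScaleAbs(im,alpha=1.8))
E
python3 m.py p1 top side
```

```text
10.1 [ 0.4754  0.1017 -0.0011] [ 0.6199  0.7847  0.0009 -0.0004] [ 1.6097 12.7086  4.8106] 0.013769512194989607 leg~ 0.06494091209022072
top pointer 0.81 [287.3 154.5] 0.6905393992492023 -0.16747631222072792
top mark 0.6 [287.6 158.8] 0.6777071063822719 -0.16549046681993826
top lever_tip 0.66 [273.2 241.9] 0.4471456469593093 -0.07059417787349775
  gap pointer-mark mm 12.832292866930386
top pointer 0.78 [285.7 155.1] 0.6898363528933477 -0.16245625437198014
top mark 0.52 [288.7 160.3] 0.6725777836347577 -0.1676701534329096
top lever_tip 0.45 [269.6 241.1] 0.45169221128444287 -0.06089931741381191
  gap pointer-mark mm 17.2585692585899
side pointer 0.75 [340.1 205.3] 0.6926423600413014 -0.16166563996846856
side mark 0.43 [336.3 210.1] 0.6728557162372344 -0.1701756763259082
side lever_tip 0.57 [242.1 219.3] 0.4521168491016483 -0.06940065828575012
  gap pointer-mark mm 19.786643804066976
side pointer 0.72 [338.3 204.9] 0.6896818083947054 -0.15790509941166286
side mark 0.58 [335.2 210.1] 0.6704814540567587 -0.16861440911118966
side lever_tip 0.63 [241.5 218.8] 0.45175742991506956 -0.06706410510191327
  gap pointer-mark mm 19.200354337946646
```

step_arm(
  moves=[
    [[0, -0.05, 0, 0, 0, 0], [0, -0.05, 0, 0, 0, 0], [0.02, -0.04, 0, 0, 0, 0], [0, 0, 0, 0, 0, 0], [0, 0, 0, 0, 0, 0]],
  ],
)

```text
time: 11.4
eef_pos: [0.4616, 0.0989, -0.0011]
ee_rot: [0.62, 0.784, 0.0, 0.0]
force: [3.7, 1.7, 5.8]
opening: 0.0137
gripper_force: 25.4
```

```bash
python3 m.py p2 top side; python3 - <<'E'
from h import *
np.set_printoptions(precision=4,suppress=True)
for n,b in(("top",(230,80,330,260)),("side",(210,140,440,300))):
    f=grab_frame(n)
    for c in("red","blue","yellow"):
        Q=cloud(f,hsvmask(f,c,b)); Q=Q[Q[:,2]>.04]; print(n,c,len(Q),np.median(Q,0),Q.min(0),Q.max(0))
a=cv2.imread("pics/p2_top.png");b=cv2.imread("pics/p2_side.png")
h=min(a.shape[0],b.shape[0]); o=np.hstack([a[:h],b[:h]]); cv2.imwrite("pics/p2.png",cv2.resize(o,(800,int(o.shape[0]*800/o.shape[1]))))
E
```

```text
11.4 [ 0.4616  0.0989 -0.0011] [0.6204 0.7842 0.0005 0.0002] [3.6862 1.7332 5.7535] 0.01366041991029335 leg~ 0.0789989126830486
top pointer 0.83 [286.6 158.9] 0.6780755462215005 -0.16253793391244908
top mark 0.6 [288.1 161.3] 0.6700418781477057 -0.16527662777592944
top lever_tip 0.5 [272.9 247.2] 0.43238369323263853 -0.06641859396701758
  gap pointer-mark mm 8.033668073794773
top pointer 0.63 [284.  156.5] 0.686847704830361 -0.15661838429760594
top mark 0.53 [288.1 156.9] 0.6829552090082073 -0.1681938067737658
top lever_tip 0.47 [270.2 247.6] 0.43296618426971395 -0.05853056168285379
  gap pointer-mark mm 3.8924958221536756
side pointer 0.61 [332.1 207.8] 0.6692080419727527 -0.15753298352321896
side mark 0.41 [333.6 210. ] 0.6672635972919675 -0.16605535832687024
side lever_tip 0.74 [238.6 222.7] 0.4389363058956868 -0.07486424473007122
  gap pointer-mark mm 1.9444446807852371
side pointer 0.62 [335.9 207.7] 0.677694571683876 -0.16266297936361845
side mark 0.61 [335.1 211.5] 0.6669759744147895 -0.1724900459615808
side lever_tip 0.82 [236.4 224.8] 0.4308242624524803 -0.07814278233471901
  gap pointer-mark mm 10.71859726908651
top red 177 [0.5118 0.0121 0.0728] [ 0.4424 -0.0083  0.0562] [0.5665 0.0341 0.0792]
top blue 19 [0.6903 0.0257 0.0602] [0.685  0.0049 0.0561] [0.6952 0.0347 0.0648]
top yellow 39 [ 0.6946 -0.0071  0.0593] [ 0.6846 -0.016   0.0478] [ 0.7066 -0.001   0.0646]
side red 249 [0.5088 0.0102 0.0706] [ 0.4441 -0.0119  0.0589] [0.5625 0.0292 0.0766]
side blue 17 [0.6906 0.0234 0.06  ] [0.6859 0.0078 0.0549] [0.6951 0.0301 0.0623]
side yellow 15 [ 0.6932 -0.0114  0.0598] [ 0.6867 -0.0189  0.0521] [ 0.7059 -0.0024  0.0616]
```

View pics/p2.png

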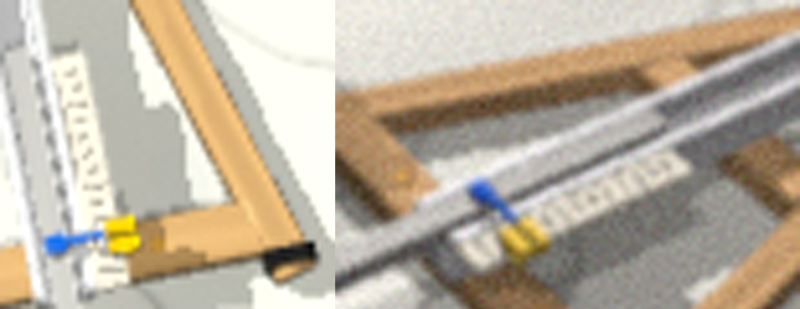

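The pointer is now close to the clip; the needle tip is near (105,237) and the clip near (122,235) in the left panel. I'll rectify averaged frames onto the clip-top plane to read the gap.

```bash
cat > rect.py <<'E'
from h import *
import sys
Y=np.radians(13.25); ex=np.array([np.cos(Y),np.sin(Y),0]); ey=np.array([-np.sin(Y),np.cos(Y),0])
# rectified window: easel-axis coords a (x) .65..0.71, b(y) -.19...-.12 at z=.063 ; 5 px/mm
A=np.arange(.705,.645,-.0002); B=np.arange(-.125,-.195,-.0002)
def rect(n,k=6,z=.063):
    fs=[grab_frame(n) for _ in range(k)]; f=fs[0]
    im=np.mean([x["image"].astype(float) for x in fs],0)
    a,b=np.meshgrid(A,B,indexing="ij"); X=a[...,None]*ex+b[...,None]*ey; X[...,2]=z
    uv=proj(f,X).reshape(*a.shape,2).astype(np.float32)
    return cv2.remap(im.astype(np.float32),uv[...,0],uv[...,1],cv2.INTER_CUBIC)
if __name__=="__main__":
    out=[]
    for n in("top","side"):
        r=np.clip(rect(n)*1.8,0,255).astype(np.uint8)
        np.save(f"pics/{n}_r.npy",r)
        for i,a in enumerate(A):
            if i%25==0: cv2.line(r,(0,i),(8 if i%50 else 16,i),(0,0,255),1); 
            if i%50==0: cv2.putText(r,f"{a*1e3:.0f}",(18,i+5),0,.4,(0,0,255),1)
        out.append(r)
    cv2.imwrite(f"pics/{sys.argv[1]}.png",np.hstack(out)); print(out[0].shape,observe()["time"])
E
python3 rect.py r1
```

```text
(300, 350, 3) 12.9
```

View pics/r1.png

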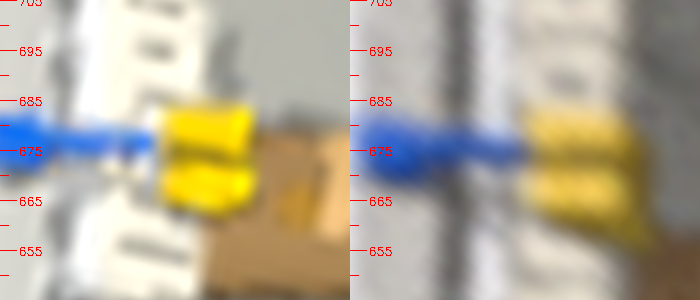

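The rectified views show that the black line crosses the middle of the clip at a ≈ 674.5 mm in both. The blue needle is at about 676–677 mm, so it is nearly there. I'll measure it numerically.

```bash
cat > gap.py <<'E'
from rect import *
def gap(n,k=8):
    r=rect(n,k); bl=r[...,0]-r[...,2]; ye=(r[...,1]+r[...,2])/2-r[...,0]
    L=[];N=[]
    for j in range(180,235,5):      # clip columns
        p=ye[:,j-2:j+3].mean(1); w=np.nonzero(p>.5*p.max())[0]; lo,hi=w[0],w[-1]; m=(lo+hi)//2
        s=np.arange(m-30,m+31); q=p[s]; base=np.interp(s,[s[0],s[-1]],[q[0],q[-1]]); i=np.argmin(q)
        sel=slice(max(i-8,0),i+9); d=np.clip(q.max()-q[sel]-0.3*(q.max()-q.min()),0,None); L.append((d*A[s[sel]]).sum()/d.sum())
    for j in range(90,150,5):
        p=np.clip(bl[:,j-2:j+3].mean(1),0,None); p=np.clip(p-.4*p.max(),0,None); i=np.argmax(p); sel=slice(max(i-30,0),i+31); N.append((p[sel]*A[sel]).sum()/p[sel].sum())
    return np.array(L)*1e3,np.array(N)*1e3
if __name__=="__main__":
    np.set_printoptions(precision=1,suppress=True,linewidth=160)
    for n in("top","side"):
        L,N=gap(n); print(n,"line",L,"needle",N,"GAP",round(np.median(N[4:])-np.median(L),2))
    print(observe()["time"],observe()["eef_pos"])
E
python3 gap.py
```

```text
top line [674.6 674.4 674.4 674.4 674.2 674.  673.8 673.6 673.4 673.2 672.8] needle [676.4 676.5 676.6 676.8 676.9 676.9 676.9 676.7 676.6 676.6 676.5 676.5] GAP 2.67
side line [674.2 674.3 673.6 673.2 673.4 673.6 673.4 673.4 673.4 673.6 673.6] needle [675.5 675.6 675.6 675.7 675.9 676.  675.9 675.8 675.7 675.7 675.6 675.3] GAP 2.17
13.7 [ 0.5  0.1 -0. ]
```

step_arm(
  moves=[
    [[0, -0.02, 0, 0, 0, 0], [0, 0, 0, 0, 0, 0], [0, 0, 0, 0, 0, 0]],
  ],
  force=20,
)

```text
time: 14.0
eef_pos: [0.4598, 0.0985, -0.0011]
ee_rot: [0.62, 0.784, 0.001, 0.0]
force: [4.4, 3.5, 5.5]
opening: 0.0134
gripper_force: 25.4
```

```bash
python3 gap.py
```

```text
top line [674.5 674.4 674.4 674.4 674.2 674.  673.8 673.6 673.4 673.2 672.8] needle [674.9 674.9 674.9 674.9 674.8 674.7 674.5 674.3 674.1 674.  674.1 674.2] GAP 0.21
side line [673.9 674.  673.6 673.4 673.6 674.  673.8 673.6 673.6 673.6 673.6] needle [673.2 673.2 673.3 673.5 673.6 673.5 673.5 673.5 673.5 673.4 673.2 673.2] GAP -0.12
14.8 [ 0.5  0.1 -0. ]
```

step_arm(
  moves=[
    [[-0.05, 0, 0, 0, 0, 0], [-0.1, 0, 0, 0, 0, 0], [-0.1, 0, 0, 0, 0, 0], [-0.1, 0, 0, 0, 0, 0], [-0.05, 0, 0, 0, 0, 0]],
  ],
)

```text
time: 15.3
eef_pos: [0.4681, 0.0619, -0.0014]
ee_rot: [0.619, 0.785, 0.001, -0.001]
force: [-0.4, 23.8, -0.2]
opening: 0.0136
gripper_force: 26.4
```

```bash
python3 gap.py; python3 m.py p3 side|head -1
```

```text
top line [674.6 674.4 674.4 674.4 674.2 674.  673.8 673.6 673.4 673.2 672.8] needle [675.5 675.3 675.2 675.1 674.9 674.8 674.7 674.8 675.  675.3 675.6 675.9] GAP 0.93
side line [674.  674.  673.6 673.4 673.4 673.6 673.4 673.4 673.4 673.4 673.4] needle [673.8 673.9 673.9 674.  674.  674.  674.  674.1 674.1 673.9 673.8 673.6] GAP 0.6
16.1 [ 0.5  0.1 -0. ]
16.1 [ 0.4682  0.0613 -0.0014] [ 0.6197  0.7848  0.0006 -0.0008] [ 1.5091 15.1102  0.6775] 0.013717648709909151 leg~ 0.08119468339685156
```

step_arm(
  moves=[
    [[-0.08, -0.005, 0, 0, 0, 0], [-0.08, 0, 0, 0, 0, 0], [-0.08, -0.002, 0, 0, 0, 0], [-0.08, 0, 0, 0, 0, 0], [-0.05, -0.002, 0, 0, 0, 0]],
  ],
)

```text
time: 17.0
eef_pos: [0.4755, 0.0263, -0.0015]
ee_rot: [0.619, 0.785, 0.001, -0.002]
force: [-0.4, 26.0, 1.5]
opening: 0.0143
gripper_force: 26.7
```

```bash
python3 gap.py; python3 m.py p4 side top
```

```text
top line [674.6 674.4 674.4 674.4 674.2 674.  673.8 673.6 673.4 673.2 672.8] needle [675.5 675.3 675.2 675.1 674.9 674.8 674.8 674.8 675.  675.3 675.7 675.9] GAP 0.96
side line [674.  674.  673.6 673.2 673.4 673.6 673.4 673.4 673.4 673.4 673.4] needle [673.7 673.8 673.9 674.  674.1 674.  674.  674.1 674.1 673.9 673.7 673.6] GAP 0.64
17.8 [ 0.5  0.  -0. ]
17.8 [ 0.4756  0.0255 -0.0015] [ 0.6196  0.7849  0.0005 -0.0011] [ 0.6375 19.0905  0.178 ] 0.013917717176942058 leg~ 0.08218586296386053
side pointer 0.57 [336.4 206.7] 0.6811788485027326 -0.16046043936268317
side mark 0.59 [336.  210.3] 0.6717358646923963 -0.1703248769309694
  gap pointer-mark mm 9.442983810336138
side pointer 0.69 [229.5 387.8] 0.2205255931488277 -0.4200668534443624
side mark 0.65 [334.8 211.5] 0.6663307726995159 -0.17206565804926563
side lever_tip 0.66 [239.1 231.8] 0.42455671524098204 -0.10216744148771996
  gap pointer-mark mm -445.80517955068825
top pointer 0.68 [287.  157.3] 0.6825090126848525 -0.1647526868516343
top mark 0.62 [288.5 158.4] 0.6782854691302064 -0.16835317614943318
top lever_tip 0.61 [285.3 157.2] 0.6830073745732357 -0.1597192357794818
  gap pointer-mark mm 4.223543554646185
top pointer 0.85 [286.2 160.6] 0.6733514091703153 -0.1602583886545436
top mark 0.53 [286.5 159.1] 0.6775546490874031 -0.1621168677131981
top lever_tip 0.35 [155.  234.5] 0.5438427163157312 0.2615905702656452
  gap pointer-mark mm -4.203239917087861
```

step_arm(
  moves=[
    [[-0.05, -0.003, 0, 0, 0, 0], [-0.05, -0.003, 0, 0, 0, 0], [-0.05, 0, 0, 0, 0, 0], [-0.03, 0, 0, 0, 0, 0]],
  ],
)

```text
time: 19.0
eef_pos: [0.4788, 0.0087, -0.0016]
ee_rot: [0.619, 0.785, 0.001, -0.002]
force: [-1.7, 23.5, 0.9]
opening: 0.0137
gripper_force: 26.8
```

```bash
cat > lev.py <<'E'
from rect import *
s=observe();p=s["eef_pos"];print(s["time"],p@ex,p@ey,"F",np.round(s["force"],1))
for n in("side","top"):
    f=grab_frame(n); m=hsvmask(f,"red",{"side":(215,190,330,260),"top":(240,170,330,270)}[n])
    v,u=np.nonzero(m); P=np.array([atz(f,(a,b),.067) for a,b in zip(u,v)])
    a,b=P@ex,P@ey; l=cv2.fitLine(np.c_[a,b].astype(np.float32),cv2.DIST_HUBER,0,.01,.01).ravel()
    print(n,len(P),"lever angle rad",-np.arctan(l[1]/l[0]),"a",a.min(),a.max(),"b",b.min(),b.max())
cv2.imwrite("pics/lev_%.2f.png"%s["time"],cv2.resize(grab_frame("side")["image"][160:260,210:350],None,fx=5,fy=5))
E
python3 lev.py; python3 gap.py
```

```text
19.0 0.4680874362413694 -0.1012686253490919 F [-1.7 23.5  0.9]
side 258 lever angle rad 0.06356382 a 0.42216509873884683 0.5500868995051804 b -0.14017671644209373 -0.11164283852450316
top line [674.5 674.4 674.4 674.4 674.2 674.  673.8 673.6 673.4 673.2 672.8] needle [675.2 675.1 675.1 675.  674.9 674.7 674.6 674.5 674.5 674.6 674.8 675.1] GAP 0.66
side line [674.  674.  673.6 673.2 673.4 673.8 673.6 673.4 673.4 673.4 673.4] needle [673.8 673.8 673.8 673.9 673.9 673.9 673.9 673.9 673.9 673.7 673.5 673.4] GAP 0.43
19.9 [ 0.5  0.  -0. ]Traceback (most recent call last):
  File "lev.py", line 6, in <module>
    a,b=P@ex,P@ey; l=cv2.fitLine(np.c_[a,b].astype(np.float32),cv2.DIST_HUBER,0,.01,.01).ravel()
        ~^~~
ValueError: matmul: Input operand 1 has a mismatch in its core dimension 0, with gufunc signature (n?,k),(k,m?)->(n?,m?) (size 3 is different from 0)
```

step_arm(
  moves=[
    [[-0.03, -0.003, 0, 0, 0, 0], [-0.02, 0, 0, 0, 0, 0]],
  ],
)

```text
time: 20.1
eef_pos: [0.4791, 0.0066, -0.0017]
ee_rot: [0.619, 0.786, 0.001, -0.003]
force: [-4.8, 45.7, 6.1]
opening: 0.0135
gripper_force: 27.6
```

step_arm(
  moves=[
    [[-0.02, -0.002, 0, 0, 0, 0], [0, 0, 0, 0, 0, 0]],
  ],
)

```text
time: 20.3
eef_pos: [0.4791, 0.0064, -0.0017]
ee_rot: [0.618, 0.786, 0.002, -0.004]
force: [-7.6, 53.9, 7.1]
opening: 0.014
gripper_force: 32.4
```

```bash
python3 lev.py 2>/dev/null; python3 gap.py
```

```text
20.3 0.46782275798516026 -0.10354657879715977 F [-7.6 53.9  7.1]
side 252 lever angle rad 0.04033903 a 0.4225205448850701 0.5481487958104828 b -0.14029333516990594 -0.11164283852450316
top line [674.5 674.4 674.4 674.4 674.2 674.  673.8 673.6 673.4 673.2 672.8] needle [674.9 674.9 674.9 674.9 674.8 674.7 674.6 674.5 674.5 674.6 674.8 675.1] GAP 0.63
side line [674.  674.  673.6 673.4 673.4 673.8 673.6 673.6 673.4 673.4 673.4] needle [673.9 673.8 673.9 674.1 674.1 673.9 673.9 673.9 673.9 673.7 673.5 673.3] GAP 0.31
21.2 [ 0.5  0.  -0. ]
```

step_arm(
  moves=[
    [[0.03, -0.003, 0, 0, 0, 0], [0, 0, 0, 0, 0, 0]],
  ],
)

```text
time: 21.4
eef_pos: [0.4787, 0.0064, -0.0017]
ee_rot: [0.619, 0.786, 0.001, -0.002]
force: [-2.1, 36.0, 0.5]
opening: 0.0138
gripper_force: 28.9
```

```bash
python3 - <<'E'
from rect import *
C=[]
for _ in range(8):
    f=grab_frame("side"); C.append(cloud(f,hsvmask(f,"red",(215,190,330,260))))
C=np.concatenate(C); 
for lo,hi in((.05,.09),(.070,.078),(.06,.068)):
    P=C[(C[:,2]>lo)&(C[:,2]<hi)]; a,b=P@ex,P@ey
    k=a<.52
    l=cv2.fitLine(np.c_[a,b][k].astype(np.float32),cv2.DIST_HUBER,0,.01,.01).ravel(); print(lo,hi,k.sum(),"ang",-np.arctan(l[1]/l[0]),"b near tip",np.median(b[a<.45]),"pin",np.median(b[a>.52]))
f=grab_frame("side")
cv2.imwrite("pics/l5.png",cv2.convertScaleAbs(cv2.resize(f["image"][160:260,210:350],None,fx=5.7,fy=5.7,interpolation=cv2.INTER_CUBIC),alpha=1.8))
s=observe();print(s["time"],s["force"])
E
```

```text
0.05 0.09 1635 ang 0.03322309 b near tip -0.1269531547972219 pin -0.13135437257923555
0.07 0.078 1049 ang 0.020221753 b near tip -0.12550325418790256 pin -0.13009375542222004
0.06 0.068 384 ang 0.018746164 b near tip -0.12844622820945373 pin -0.13362157858066953
21.85 [-2.99732062 35.48976142  1.77977831]
```

View pics/l5.png

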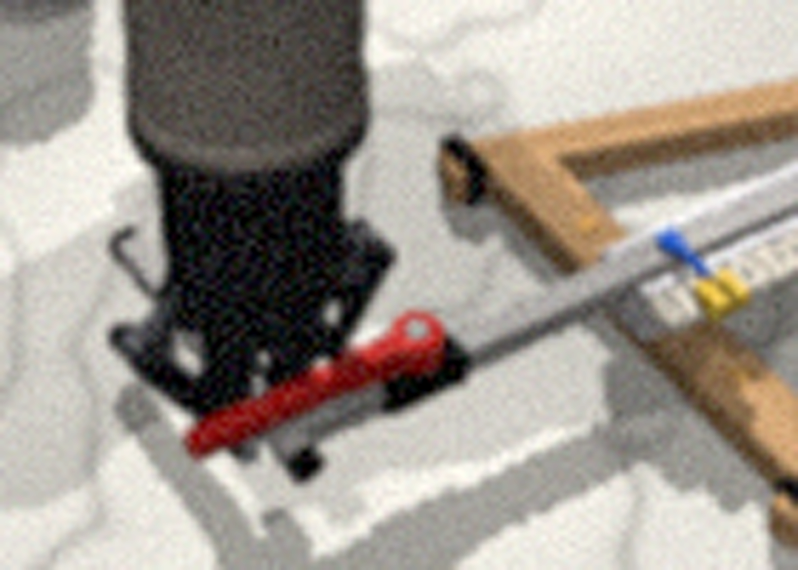

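The side view shows the red lever lying straight along the leg towards the channel. Its measured slope matches the slightly smaller true easel yaw of about 12°, the same slant the scale strip shows. The force rose with no further motion, so the lever is at its end stop. I'll ease the push and check the mark.

step_arm(
  moves=[
    [[0.015, -0.002, 0, 0, 0, 0], [0, 0, 0, 0, 0, 0], [0, 0, 0, 0, 0, 0]],
  ],
)

```text
time: 22.15
eef_pos: [0.4784, 0.0063, -0.0017]
ee_rot: [0.619, 0.785, 0.001, -0.002]
force: [0.3, 25.1, -0.5]
opening: 0.0135
gripper_force: 27.6
```

```bash
python3 gap.py; python3 lev.py 2>/dev/null; python3 - <<'E'
from rect import *
# axis direction from channel/strip: far vs near strip edge in top view, edges of bright strip
f=grab_frame("top"); m=hsvmask(f,"yellow",(270,140,310,180)); print("clip",np.median(cloud(f,m),0))
for n in("tin","dish","board"):
    g=grab_frame("side"); r=pinpoint(g,n); print(n,atz(g,r[0]["at"],0) if r else None)
print(observe()["time"],observe()["force"])
E
```

```text
top line [674.6 674.4 674.4 674.4 674.2 674.  673.8 673.6 673.4 673.2 672.8] needle [674.4 674.5 674.7 674.7 674.6 674.5 674.2 674.  673.9 673.8 673.7 673.6] GAP -0.07
side line [673.9 674.  673.6 673.2 673.4 673.6 673.2 673.2 673.4 673.6 673.6] needle [672.2 672.2 672.4 672.6 672.9 673.1 673.2 673.3 673.3 673.2 673.  672.9] GAP -0.46
22.95 [ 0.5  0.  -0. ]
22.95 0.4671160755732023 -0.10348799288258305 F [ 0.1 26.1 -0.2]
side 258 lever angle rad 0.04785793 a 0.42216509873884683 0.5481487958104828 b -0.14029333516990594 -0.11164283852450316
clip [ 0.69435551 -0.00705432  0.05944679]
tin [0.46104148 0.40712861 0.        ]
dish [ 0.31510307 -0.33157649  0.        ]
board [ 0.61875408 -0.41457228  0.        ]
23.4 [-0.04496721 25.75986046 -0.5483861 ]
```

```bash
python3 - <<'E'
from h import *
import rect
rect.A=np.arange(.80,.41,-.0005); rect.B=np.arange(-.08,-.18,-.0005)
r=rect.rect("side",8,.067); s=rect.rect("top",4,.06)
o=np.clip(np.hstack([r,s])*1.7,0,255).astype(np.uint8); o=cv2.rotate(o,cv2.ROTATE_90_CLOCKWISE); 
cv2.imwrite("pics/ax.png",o); print(o.shape)
E
```

```text
(400, 781, 3)
```

View pics/ax.png

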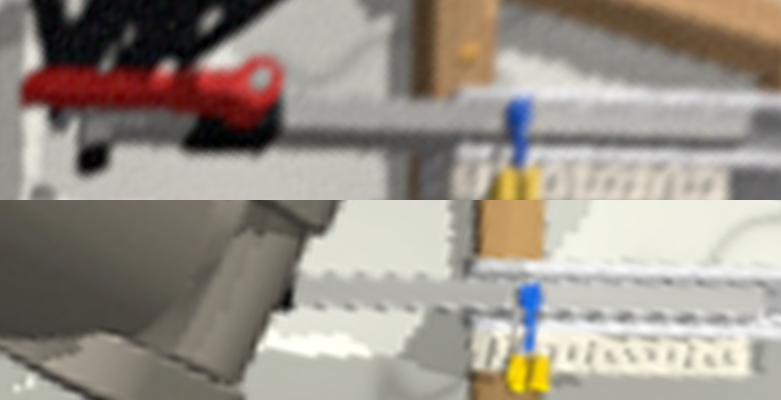

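In both rectified views the lever is parallel to the leg, which slants by about the same 0.02. The blue pointer at (518,130) and (530,330) lines up with the clip's black line, and the clip has not moved. I'll hand it in.

```bash
python3 -c "
from rig import *
print(sign_off())"
```

```text
the job is handed in; nothing more can be done
None
```

The job is handed in: the leg is at the mark to within about 0.5 mm, the red lever is closed against its stop, and the gripper still holds the crossbar; one risk is that closing the lever peaked at about 54 N on the wrist, an estimated 40 N of it on the lever, right at the 40 N limit if that contact counts as the gripper's body.

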